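Gauge the jaw gap of a sealing press

TASK

Check the jaw gap of the small blue sachet-sealing press: pick up the steel taper gauge with the orange handle, lay it flat on the press's sloping bed and slide its blade, thin end first and square to the jaw, up under the aluminium jaw until you feel the jaw drag on it. Do not ram it, and leave it there, flat on the bed and snug under the jaw, so that the gap can be read off. Leave the two small bottles and the stack of sachets beside the work where they are.

Things in the scene. Friction and masses are not known exactly. Their poses are not given: they have to be found in the camera images.
- gauge: Loose taper gauge, 190x26 mm, 0.14 kg, lying flat. Origin: centre of flat underside; +x to the thin tip, +z up. Steel blade x -15 to +95 mm (tip), 26 mm wide; its top falls evenly from 16.75 mm above the underside to 3 mm at the tip (1 in 8). Orange handle x -95 to -15 mm, 22 mm wide, top 34 mm above the underside, with a 26 mm wide, 4 mm thick foot. Balances near x = -30; grip near x = -45 mm.
- blade_face (a point): Point on the gauge's sloping blade top, on the middle line, at gauge x = +40 mm (9.9 mm above the underside). Its x runs down the slope to the tip, its z stands square to the slope.
- press: Blue press, fixed, footprint 240 mm (x) by 170 mm (y); origin: centre of the footprint on the table, +x the way its bed rises, roughly to the robot's left. The smooth steel bed rises along +x at 24 degrees, from 11 mm high at its front (low) edge to 116 mm at the back. Two 12 mm upright columns at x = +71, y = +-66 mm carry the jaw; 100 mm of bed is clear between them.
- bed (a point): Point on the bed surface straight below the middle of the jaw's front lower edge, 175 mm up the slope from the bed's front edge. x runs up the slope (the way the gauge is slid in), y along the jaw, roughly toward the robot, z square out of the bed, 24 degrees from vertical.
- jaw: Aluminium jaw bar, fixed at a height that differs each time, 150 mm wide (y), 34 mm deep, 22 mm thick, underside parallel to the bed. Origin: middle of its front lower edge, straight above bed; this edge meets the blade. Gap square to the bed 6 to 14 mm, so 24 to 88 mm of blade goes under before it drags. The jaw is rigid: force rises within a few mm of travel.
- diluent_a: Small bottle with blue cap, 33 mm across, 58 mm high; origin at the centre of its foot. Bystander.
- diluent_b: Another small bottle with blue cap, same size. Bystander.
- sachets: Stack of flat white sachets, 55 x 66 x 13 mm; origin at the centre of its underside. Bystander.

How it is judged:
By the outcome, as a careful person would: the job done as asked, in the order asked, and still so for the second after the job is handed in, with the robot touching nothing.
It also fails if it takes over 51 s, if anything falls off the work surface, if the arm or the gripper's body presses on something with over 40 N, if the wrist force passes 120 N, or if a joint passes its speed limit or range.

ROBOT

A 7-joint arm with a two-finger parallel gripper is mounted at the origin on a cart in front of the work surface, level with it; the furniture and walls round the work are solid. World frame = base frame: x ahead of the robot, y to its left, z up, the work surface at z = 0. Lengths are in mm, angles in rad, forces in N, time in s.
With the tool pointing down it reaches from about 425 to 825 mm from the base axis. Payload 3.6 kg.
Tool frame: the origin (TCP) lies midway between the tips of the shut fingers; the grasp point (between the pads) lies 19 mm behind it; z points along the fingers, y is the line along which they close (so a half turn about z gives the same grasp; the last joint's range is limited). The gripper opens to 93 mm and grips with 3 to 60 N. Pads are 15 mm wide; open, the fingers measure 128 mm over their backs; the gripper's body (75 mm by 188 mm) begins 65 mm behind the grasp point.
Start: joints at [1.204, 0.615, -0.013, 1.423, 0.008, 1.103, -0.04], TCP at [216.655, -612.799, 218.64] pointing down, gripper open.
Joint ranges: [-3.12, 3.12], [-0.3, 2.06], [-1.34, 1.32], [0.26, 2.42], [-1.36, 4.5], [0.01, 1.98], [-2.84, 2.84]. Speed limits (rad/s): [2.79, 2.79, 3.14, 3.14, 3.14, 3.14, 3.14].

INTERFACE

Orientations are given as a unit quaternion [w, x, y, z].
In Python, from plant import r gives the robot as it stands. The module is installed in compiled form; this text tells all that it offers.
- The arm moves only by the tool drive_tool, never from a script. Its arguments are lists of equal length, an entry for each row: "gripper": the finger opening in mm, from 0 to 93; "travel": the shift along the tool's x, y, z in mm, a list of three; "yaw": the turn about the tool's z in degrees. In form: {"gripper": [gripper, ...], "travel": [[x, y, z], ...], "yaw": [yaw, ...]}. A call has 1 to 10 rows; each row is the pose to reach, as a shift and turn from the pose commanded when the call began, along the tool's axes at that moment; what a row does not reach only later rows make up. A row lasts 1/8 s, in which the tool goes at most 62.5 mm and 10.7 degrees, less where a joint would pass 70% of its speed; a pose out of reach is approached as far as the arm can. A call with a gripper value outside its range is refused whole. The fingers move at their own pace and stop on an object; "newtons" is the grip in N (left out, the last holds). Time passes only in rows, so rows that repeat a pose let the fingers close. It gives the time, the measured TCP pose, the force, the opening and the grip force at its end, in the units of the state.
- r.observe(): the state, without advancing time (a new reading comes with each control period).
- r.grab_frame(name): name is "scene" or "top" or "wrist"; returns the picture (480x640x3 uint8, blue, green, red); there is no depth.
- r.camera_info(name): a dict with "camera_matrix" (3x3 intrinsics, pixels), "rvec" (rotation vector, rad) and "tvec" (3), from world to camera coordinates, as OpenCV has them. Camera axes: x right, y down, z forward; pixel columns grow to the right and rows downward; lengths in mm; the calibration is good to about 2 mm. A picture is of the moment at which its call begins: read the wrist's pose just before it. camera_info takes no time and is no camera call; for the wrist camera it gives the pose at the moment of the call.
- r.sign_off(): hands the job in; it is judged then, once.
Trained networks look in the newest picture that a camera, given by its name, has taken for a name from the list of things; names that differ only in an ending like _2 or _b are one class to them, and where a whole thing is asked for, a point or a joint stands for the part that bears it (a point fixed in the world has none). Each returns a list of dicts, best first, with "confidence" (0 to 1); they miss things now and then, are a little off and sometimes report something else, mostly with a low value. They report only what shows in the picture. A call takes as long as a camera call.
- r.find_in(camera, name): "position" ([column, row] in pixels, amid what is visible of it).
The state is a dict: "clock": time; "joint_positions": joint angles; "qvel": joint speeds; "joint_torque": joint torques, N m; "ee_pos": TCP position; "tcp_rot": TCP orientation; "force": force on the tool from outside, world axes, zero at the start; "moment": the same for the moment, N m; "finger_gap": finger opening in mm; "grip_force": force on a finger pad.
Only numpy, scipy, OpenCV 4.12 (cv2) and the standard library are available. Lean on these libraries where they do the work, as an engineer would, in place of code of your own. Each camera call takes 0.05 s, during which the arm holds its last target. There are 200 camera calls.

## Working session

There is one attempt and no reset: what is moved stays moved. The work goes in short steps, Python scripts to look and compute and a tool call to move; the robot and the scene stay as the last step left them, time stands still between calls to the robot, and variables do not carry over. Pictures are saved under pics/ and viewed, at most 10 in all, crops included, and the job is handed in when it is done.

Besides the shell and the picture viewer there is one more tool, called after "Call:" as name(argument=value, ...) on one line, values as JSON. drive_tool: Moves the arm, as the interface text tells. Its arguments: {"type":"object","properties":{"gripper":{"type":"array","items":{"type":"number"}},"travel":{"type":"array","items":{"type":"array","items":{"type":"number"}}},"yaw":{"type":"array","items":{"type":"number"}},"newtons":{"type":"number"}},"required":["gripper","travel","yaw"]}

```bash
mkdir -p pics; cat > h.py <<'E'
import numpy as np, cv2
from plant import r
def cam(n):
    c=r.camera_info(n); R=cv2.Rodrigues(np.array(c["rvec"],float))[0]
    return np.array(c["camera_matrix"],float),R,np.array(c["tvec"],float).ravel()
def ray(n,px,z,c=None):
    K,R,t=c or cam(n); o=-R.T@t; d=R.T@np.linalg.inv(K)@np.array([*px,1.]); return o+d*(z-o[2])/d[2]
def proj(n,P,c=None):
    K,R,t=c or cam(n); p=(R@np.array(P,float).reshape(-1,3).T).T+t; p=p@K.T; return p[:,:2]/p[:,2:]
E
python3 - <<'E'
from h import *
np.set_printoptions(precision=1,suppress=True)
s=r.observe(); print(s)
for n in("scene","top"):
    cv2.imwrite(f"pics/{n}0.png",r.grab_frame(n)); K,R,t=cam(n); print(n,K[0,0],-R.T@t,R[2])
    for k in("gauge","press","jaw","bed","blade_face","diluent_a","sachets"):
        for d in r.find_in(n,k)[:3]: print(k,np.round(d["position"],1),round(d["confidence"],2),ray(n,d["position"],10)[:2])
print(r.observe()["clock"])
E
```

```text
{'clock': 0.0, 'joint_positions': array([ 1.2,  0.6, -0. ,  1.4,  0. ,  1.1, -0. ]), 'qvel': array([ 0., -0.,  0., -0., -0., -0.,  0.]), 'joint_torque': array([  0. , -45.9,   0.2, -16.6,  -0.1,   0. ,   0. ]), 'ee_pos': array([ 216.4, -612.1,  217.5]), 'tcp_rot': array([-0. ,  1. ,  0.2, -0. ]), 'force': array([0.5, 0.6, 0.4]), 'moment': array([ 0., -0., -0.]), 'grip_force': 0.0, 'finger_gap': 92.96994323791984}
scene 584.3771252931972 [  22.3 -553.9 1050.8] [ 0.5  0.5 -0.8]
gauge [428.1 381. ] 0.67 [ 537.1 -315.9]
press [288.5 263.1] 0.94 [551.4  92.3]
jaw [271.8 220.3] 0.67 [614.9 218. ]
bed [286.7 262.8] 0.69 [549.2  95.9]
blade_face [423.2 382.1] 0.56 [ 528.7 -310.5]
diluent_a [452.9 307. ] 0.93 [ 711.  -248.6]
diluent_a [419. 290.] 0.85 [ 696.4 -168.8]
diluent_a [429.3 380.2] 0.41 [ 540.  -316.6]
sachets [200.5 218.6] 0.88 [498.8 348.6]
top 486.92499572961157 [ 435.1   36.7 1300.5] [ 0.1 -0.  -1. ]
gauge [442.9 269. ] 0.78 [ 536.5 -306.6]
press [294.4 264.8] 0.94 [553.5  87.7]
jaw [270.9 259.7] 0.72 [568.  150.1]
bed [300.6 263.7] 0.55 [556.2  71.2]
blade_face [445.9 266.6] 0.96 [ 542.8 -314.9]
diluent_a [420.9 204.3] 0.57 [ 712.6 -255.9]
diluent_a [389.3 211.7] 0.47 [ 693.5 -169.7]
sachets [193.3 285.7] 0.95 [502.  355.3]
0.8
```

View pics/top0.png

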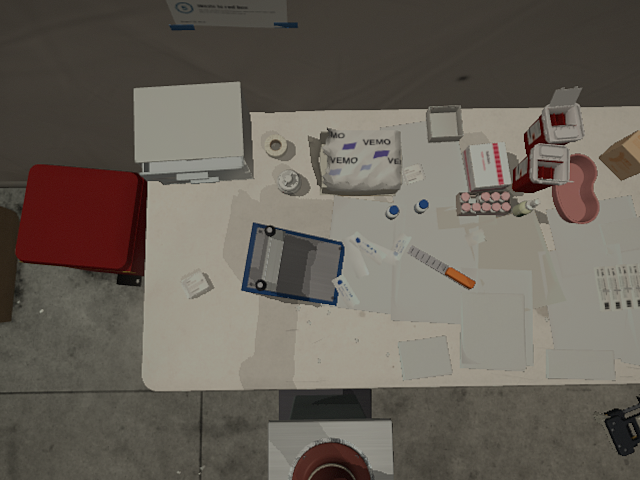

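View pics/scene0.png

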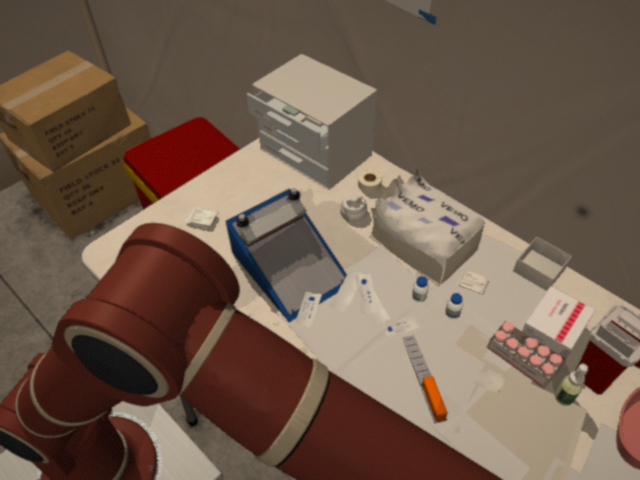

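The top view shows the gauge with its tip at about (410,246) and its handle end at (474,288). The tip points toward the press. The press's low edge runs from (344,240) to (336,305), and its high edge is at left, around x=248. The bottles are at (392,212) and (422,206), and the sachets at (194,285).

```bash
python3 - <<'E'
from h import *
np.set_printoptions(precision=1,suppress=True)
im=cv2.imread("pics/top0.png"); hsv=cv2.cvtColor(im,cv2.COLOR_BGR2HSV)
m=cv2.inRange(hsv,(5,150,120),(20,255,255)); m[:, :400]=0; m[:,500:]=0; m[:220]=0;m[310:]=0
p=np.argwhere(m)[:,::-1]; print(len(p)); b=cv2.boxPoints(cv2.minAreaRect(p.astype(np.float32))); print(b)
print("handle c",ray("top",p.mean(0),30)); print([ray("top",q,30)[:2] for q in b])
print("tip",ray("top",(410,246),3))
m=cv2.inRange(hsv,(100,120,40),(125,255,255)); m[:, :230]=0; m[:,350:]=0; m[:215]=0;m[315:]=0
c=max(cv2.findContours(m,0,2)[0],key=cv2.contourArea); h=cv2.convexHull(c); q=cv2.approxPolyDP(h,6,True)[:,0]; print(q)
for z in(0,11,116): print(z,[ray("top",u,z)[:2] for u in q])
w=cv2.resize(im[210:315,235:355],None,fx=6,fy=5.7,interpolation=cv2.INTER_CUBIC); cv2.imwrite("pics/press.png",w)
s=r.observe();print(s["ee_pos"],s["tcp_rot"])
K,R,t=cam("wrist");print("wrist cam",-R.T@t,R)
E
```

```text
225
[[445.2 272.3]
 [449.1 265.9]
 [475.2 281.8]
 [471.3 288.2]]
handle c [ 513.  -345.4   30. ]
[array([ 526.2, -306.9]), array([ 542.8, -318. ]), array([ 500.2, -383.8]), array([ 483.8, -372.6])]
tip [ 600.2 -223.1    3. ]
[[253 223]
 [335 288]
 [335 305]
 [242 290]]
0 [array([669.7, 199.3]), array([490.8, -19.4]), array([446. , -18.5]), array([489.2, 228.1])]
11 [array([667.7, 197.9]), array([490.4, -18.9]), array([445.9, -18. ]), array([488.7, 226.4])]
116 [array([648.7, 184.8]), array([485.9, -14.4]), array([445. , -13.5]), array([484.4, 211. ])]
[ 216.6 -612.8  218.7] [-0.   1.   0.2 -0. ]
wrist cam [ 283.5 -589.   385.3] [[ 0.3 -0.9 -0. ]
 [-0.9 -0.3  0.3]
 [-0.2 -0.1 -1. ]]
```

View pics/press.png

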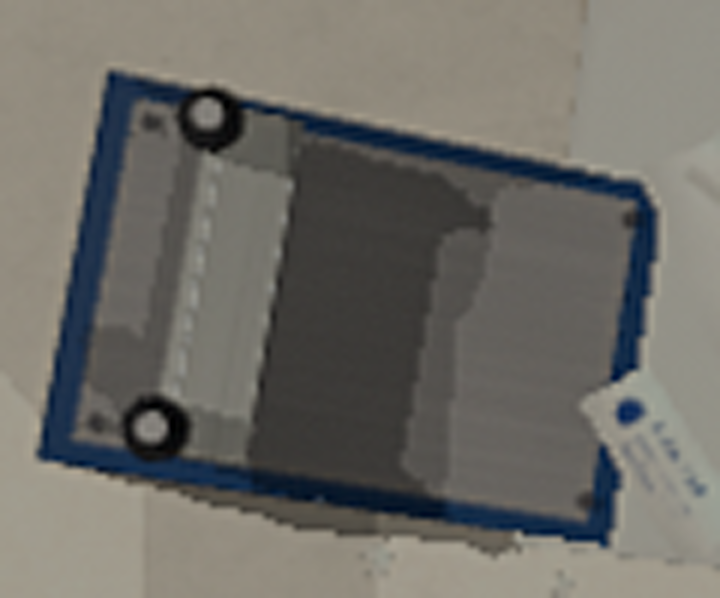

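The crop shows the press's corners, and the aluminium jaw with its front edge running from (295,178) to (250,418) in crop pixels. The bed in front of the jaw is clear.

```bash
python3 - <<'E'
from h import *
from scipy.optimize import least_squares
np.set_printoptions(precision=2,suppress=True)
px=np.array([[341.5,242],[335.8,305.1],[253.7,222.6],[242,290.4]])
M=np.array([[-120,-85,11],[-120,85,11],[120,-85,116],[120,85,116]],float)
C=cam("top")
def W(p,M):
    c,s=np.cos(p[2]),np.sin(p[2]); return np.c_[M[:,0]*c-M[:,1]*s+p[0],M[:,0]*s+M[:,1]*c+p[1],M[:,2]]
for sg in(1,):
    f=least_squares(lambda p:(proj("top",W(p,M),C)-px).ravel(),[550,90,1.4]); print(f.x,np.degrees(f.x[2]),f.fun)
p=f.x
b=W(p,np.array([[40,0,82.]])); print("bed",b)
s=r.observe(); q=s["tcp_rot"]; from scipy.spatial.transform import Rotation as Ro
R=Ro.from_quat([*q[1:],q[0]]).as_matrix(); print(R)
print("to grip offset, tool:",R.T@(np.array([518.7,-337,200])-s["ee_pos"]), "yaw x",np.degrees(np.arctan2(R[1,0],R[0,0])))
E
```

```text
[547.94  83.33   1.41] 81.0553979102942 [ 3.6  -0.26  0.72  0.09 -2.27 -0.31 -1.7   0.34]
bed [[554.16 122.85  82.  ]]
[[ 0.94  0.33 -0.  ]
 [ 0.33 -0.94  0.  ]
 [-0.   -0.   -1.  ]]
to grip offset, tool: [ 376.72 -159.36   18.66] yaw x 19.470512867722338
```

Call:
drive_tool(gripper=[60,60,60,60,60,60,60,60,60], travel=[[50,-21,0],[100,-42,0],[150,-63,0],[200,-85,0],[250,-106,0],[300,-127,0],[350,-148,10],[377,-159,20],[377,-159,20]], yaw=[-5,-10,-15,-20,-25,-30,-35,-36,-36])

```text
clock: 1.92
ee_pos: [520.9, -333.9, 197.9]
tcp_rot: [-0.001, 0.884, 0.468, 0.001]
force: [0.3, -0.6, -0.3]
finger_gap: 60.0
grip_force: 0.0
```

```bash
cat >> h.py <<'E'
from scipy.spatial.transform import Rotation as Ro
def tool():
    s=r.observe(); q=s["tcp_rot"]; return s,Ro.from_quat([*q[1:],q[0]]).as_matrix()
E
python3 - <<'E'
from h import *
np.set_printoptions(precision=2,suppress=True)
s,R=tool(); C=cam("wrist"); im=r.grab_frame("wrist"); cv2.imwrite("pics/w1.png",im); print(s["clock"],s["ee_pos"],s["joint_positions"],s["force"])
hsv=cv2.cvtColor(im,cv2.COLOR_BGR2HSV); m=cv2.inRange(hsv,(5,150,100),(20,255,255))
c=max(cv2.findContours(m,0,2)[0],key=cv2.contourArea); b=cv2.boxPoints(cv2.minAreaRect(c)); print(b)
print([ray("wrist",u,34,C)[:2] for u in b])
for k in("gauge","blade_face"):
    for d in r.find_in("wrist",k)[:2]: print(k,d["position"],d["confidence"],ray("wrist",d["position"],10,C))
E
```

```text
1.925 [ 520.87 -333.88  197.85] [ 0.66  0.59 -0.2   1.54  0.13  1.02 -0.18] [ 0.3  -0.63 -0.28]
[[313.65 196.61]
 [339.85 195.86]
 [342.59 291.75]
 [316.39 292.5 ]]
[array([ 526.55, -306.16]), array([ 543.94, -317.24]), array([ 501.35, -385.1 ]), array([ 482.88, -373.4 ])]
gauge [327.1, 166.7] 0.98 [ 547.39 -294.16   10.  ]
blade_face [327.0, 168.1] 0.94 [ 546.67 -295.05   10.  ]
```

View pics/w1.png

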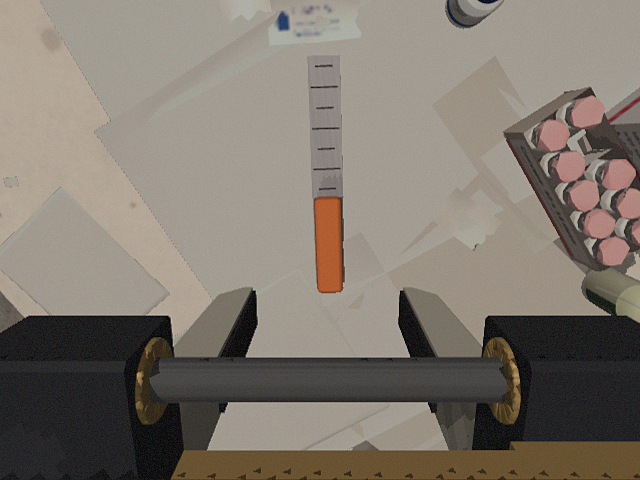

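The wrist view shows the gauge nearly aligned with the tool. The handle runs from (326,196) to (329,292) and the tip is at (323,56). Next I descend and grip.

Call:
drive_tool(gripper=[60,60,60,60,60,60,15,15,15,15], travel=[[-3.6,0,45],[-3.6,0,90],[-3.6,0,135],[-3.6,0,170],[-3.6,0,189],[-3.6,0,189],[-3.6,0,189],[-3.6,0,189],[-3.6,0,189],[-3.6,0,189]], yaw=[-1.5,-1.5,-1.5,-1.5,-1.5,-1.5,-1.5,-1.5,-1.5,-1.5], newtons=15)

```text
clock: 3.32
ee_pos: [517.3, -340.3, 10.2]
tcp_rot: [0.0, 0.879, 0.477, 0.0]
force: [0.2, -0.1, 0.2]
finger_gap: 24.7
grip_force: 0.0
```

Call:
drive_tool(gripper=[15,15,15,15,15,15,15,15,15,15], travel=[[0,0,0],[0,0,0],[0,0,-20],[0,0,-60],[0,0,-110],[30,-20,-150],[70,-50,-180],[110,-80,-190],[158,-110,-190],[158,-110,-190]], yaw=[0,0,0,0,0,-5,-11,-17,-24,-24], newtons=15)

```text
clock: 4.58
ee_pos: [511.3, -141.3, 201.3]
tcp_rot: [-0.001, 0.757, 0.653, 0.002]
force: [-0.6, -0.3, -0.8]
finger_gap: 22.0
grip_force: 15.0
```

```bash
python3 - <<'E'
from h import *
np.set_printoptions(precision=2,suppress=True)
s,R=tool(); C=cam("wrist"); im=r.grab_frame("wrist"); cv2.imwrite("pics/w2.png",im); print(s["clock"],s["ee_pos"],s["joint_positions"],s["force"],s["grip_force"],s["finger_gap"]);print(-C[1].T@C[2],R)
for k in("gauge","jaw","press","bed"):
    for d in r.find_in("wrist",k)[:2]: print(k,d["position"],d["confidence"])
E
```

```text
4.575 [ 511.34 -141.33  201.34] [ 0.47  0.47 -0.35  1.79  0.19  0.92 -0.11] [-0.59 -0.26 -0.84] 14.97594729065895 21.9952711284336
[522.52 -72.37 368.21] [[ 0.15  0.99  0.  ]
 [ 0.99 -0.15  0.  ]
 [ 0.    0.   -1.  ]]
gauge [328.0, 184.8] 0.72
jaw [369.4, 41.2] 0.58
press [368.8, 40.6] 0.97
bed [367.4, 40.4] 0.66
```

View pics/w2.png

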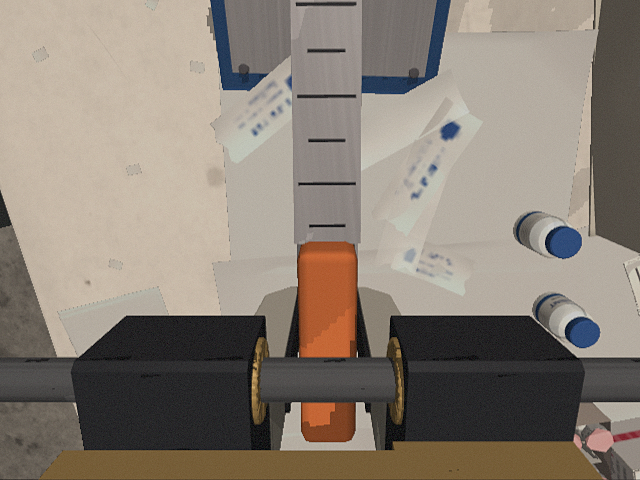

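The gauge is held level. The press's low edge shows at (223,89)–(436,94), with its side rims running off the top at x≈210 and x≈450. The bottles are clear on the right.

```bash
python3 - <<'E'
from h import *
np.set_printoptions(precision=1,suppress=True)
C=cam("wrist")
for z in(0,6,11,15):
    a=ray("wrist",(223,89),z,C);b=ray("wrist",(436,94),z,C); d=a-b; m=(a+b)/2; print(z,a[:2],b[:2],np.linalg.norm(d),"dir",np.degrees(np.arctan2(-d[0],d[1]))+0,np.degrees(np.arctan2(d[1],d[0]))+90, m[:2])
# sides at image top, on rim plane
for z in (25,35,45,55):
    a=ray("wrist",(210,0),z,C);b=ray("wrist",(450,0),z,C);print(z,a[:2],b[:2],np.linalg.norm(a-b))
for z in (200,): print("gauge edges",[ray("wrist",u,z+8,C)[:2] for u in((300,242),(357,242),(291,0),(361,0))])
im=cv2.imread("pics/top0.png"); hsv=cv2.cvtColor(im,cv2.COLOR_BGR2HSV)
# jaw by scene camera
for n,u in(("scene",(0,0)),): pass
s=cv2.imread("pics/scene0.png"); cv2.imwrite("pics/sc.png",cv2.resize(s[180:330,210:360],None,fx=4,fy=4,interpolation=cv2.INTER_CUBIC))
E
```

```text
0 [444.4 -28.7] [616.2 -60.5] 174.76035042746645 dir 79.52424387610333 259.52424387610336 [530.3 -44.6]
6 [445.7 -29.5] [614.7 -60.8] 171.89772589489047 dir 79.52424387610333 259.52424387610336 [530.2 -45.2]
11 [446.7 -30.2] [613.4 -61.1] 169.5122054510771 dir 79.52424387610331 259.52424387610336 [530.1 -45.7]
15 [447.6 -30.8] [612.4 -61.3] 167.60378909602653 dir 79.52424387610331 259.52424387610336 [530. -46.]
25 [453.9  28.8] [626.1   0.9] 174.41982377366298
35 [455.9  25.6] [623.1  -1.5] 169.30927862845826
45 [458.   22.4] [620.   -3.9] 164.1987334832536
55 [460.   19.2] [617.   -6.3] 159.08818833804892
gauge edges [array([ 506.2, -117.3]), array([ 528. , -120.8]), array([518. , -34.1]), array([541.3, -37.8])]
```

View pics/sc.png

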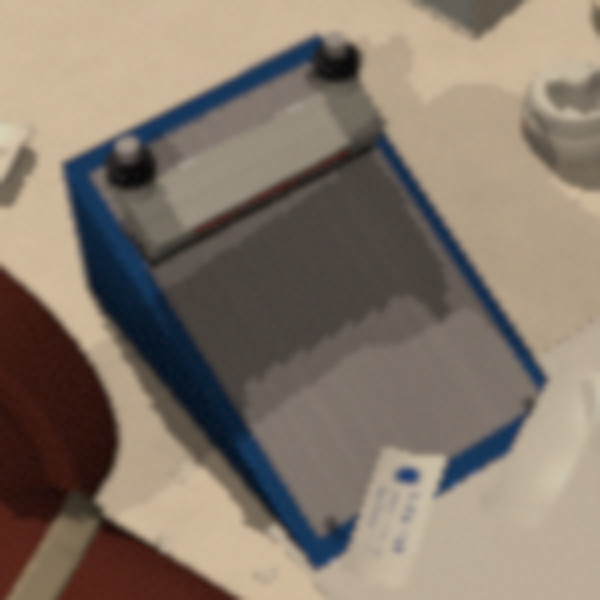

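```bash
python3 - <<'E'
from h import *
np.set_printoptions(precision=1,suppress=True)
C=cam("wrist"); s,R=tool(); print(s["clock"],s["ee_pos"],R[:,0],-C[1].T@C[2])
im=r.grab_frame("wrist"); C=cam("wrist")
hsv=cv2.cvtColor(im,cv2.COLOR_BGR2HSV); m=cv2.inRange(hsv,(100,120,40),(125,255,255)); m[130:]=0; m[:,:190]=0; m[:,480:]=0
c=max(cv2.findContours(m,0,2)[0],key=cv2.contourArea)
# outer silhouette per column/row
lo=[(x,np.flatnonzero(m[:,x]).max()) for x in list(range(235,288,3))+list(range(375,430,3)) if m[:,x].any()]
print(lo[::4]); ys=np.arange(2,80,6); L=[(np.flatnonzero(m[y]).min(),y) for y in ys]; Rr=[(np.flatnonzero(m[y]).max(),y) for y in ys]; print(L[::3],Rr[::3])
cv2.imwrite("pics/w3.png",im)
E
```

```text
4.825 [ 510.7 -149.7  199.7] [ 0.2  1.  -0. ] [523.2 -80.3 366.3]
[(235, np.int64(78)), (247, np.int64(75)), (259, np.int64(64)), (378, np.int64(79)), (390, np.int64(79)), (402, np.int64(78)), (414, np.int64(71)), (426, np.int64(64))]
[(np.int64(207), np.int64(2)), (np.int64(210), np.int64(20)), (np.int64(213), np.int64(38)), (np.int64(216), np.int64(56)), (np.int64(218), np.int64(74))] [(np.int64(444), np.int64(2)), (np.int64(441), np.int64(20)), (np.int64(438), np.int64(38)), (np.int64(435), np.int64(56)), (np.int64(409), np.int64(74))]
```

```bash
python3 - <<'E'
from h import *
from scipy.optimize import least_squares
np.set_printoptions(precision=1,suppress=True)
C=cam("wrist")
for z in(6,11):
    a=ray("wrist",(219,78),z,C);b=ray("wrist",(432,80.5),z,C); print(z,(a+b)[:2]/2,np.linalg.norm(a-b))
# fit: side rims + front line
L=np.array([(207,2),(210,20),(213,38),(216,56)],float);Rr=np.array([(444,2),(441,20),(438,38),(435,56)],float)
F=np.array([(235,78.5),(245,78.5),(378,79.5),(390,79.7),(402,80)],float)
Ct=cam("top"); T=np.array([[335.8,305.1],[253.7,222.6],[242,290.4]])
def loc(p,pts,plane):  # intersect ray with press rim plane, return press coords
    out=[]
    K,R,t=C;o=-R.T@t;c,s=np.cos(p[2]),np.sin(p[2])
    Q=np.array([[c,s,0],[-s,c,0],[0,0,1]]); ol=Q@(o-np.array([p[0],p[1],0]))
    for u in pts:
        d=Q@R.T@np.linalg.inv(K)@np.array([*u,1.]); n=np.array([-np.tan(np.radians(24)),0,1]); k=11+120*np.tan(np.radians(24))
        if plane=='f': lam=(-120-ol[0])/d[0]; lam=(8-ol[2])/d[2]
        else: lam=(k-n@ol)/(n@d)
        out.append(ol+lam*d)
    return np.array(out)
f=lambda p:np.r_[loc(p,L,'r')[:,1]-85,loc(p,Rr,'r')[:,1]+85,loc(p,F,'f')[:,0]+120]
q=least_squares(f,[549,79,1.41]); print(q.x,np.degrees(q.x[2]),q.fun)
p=q.x;d=np.array([np.cos(p[2]),np.sin(p[2])]);print("front",p[:2]-120*d,"bed",p[:2]+40*d)
E
```

```text
6 [528.4 -35.3] 170.64148804255802
11 [528.3 -35.9] 168.27272755614217
[548.3  83.    1.4] 80.36117475611131 [-0.6 -0.8 -1.1 -1.3  0.8  0.9  1.   1.2 -0.2 -0.1 -0.1 -0.1 -0.3]
front [528.2 -35.3] bed [554.9 122.4]
```

Call:
drive_tool(gripper=[15,15,15,15,15,15,15,15,15,15], travel=[[40,0,40],[75,0,80],[86,0,110],[86,0,124],[87,0,135],[88,0,146],[93,0,155],[98,0,163],[98,0,163],[98,0,163]], yaw=[0,0,0,0,0,0,0,0,0,0])

```text
clock: 6.12
ee_pos: [526.5, -50.2, 36.8]
tcp_rot: [-0.0, 0.76, 0.65, 0.0]
force: [1.2, -0.2, -1.7]
finger_gap: 21.8
grip_force: 15.0
```

```bash
python3 - <<'E'
from h import *
np.set_printoptions(precision=1,suppress=True)
s,R=tool(); im=r.grab_frame("wrist"); cv2.imwrite("pics/w4.png",im); t=r.grab_frame("scene"); cv2.imwrite("pics/w4.png",np.hstack([cv2.resize(im,(400,300)),cv2.resize(t[150:390,180:500],(400,300))]))
print(s["clock"],s["ee_pos"],s["force"],s["grip_force"],np.degrees(np.arctan2(R[1,0],R[0,0])),s["joint_positions"])
E
```

```text
6.125 [526.5 -50.2  36.8] [ 1.2 -0.2 -1.7] 14.999079555273056 81.02674678225473 [ 0.2  0.7 -0.2  1.9  0.3  0.5 -0.4]
```

View pics/w4.png

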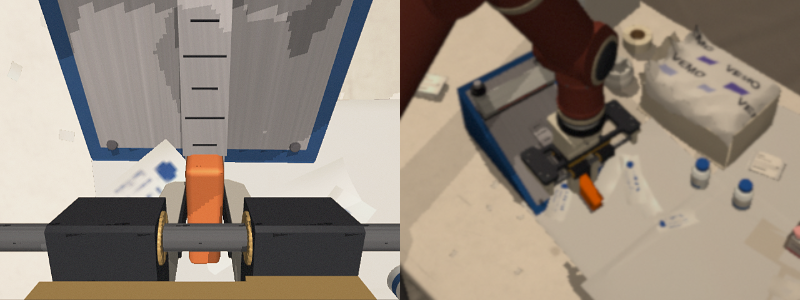

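The pads are letting the gauge pivot: the blade now lies along the bed's middle line, and the contact forces are small. Next I slide it up and flatten it.

Call:
drive_tool(gripper=[15,15,15,15,15,15,15,15], travel=[[6,0,4.5],[12,0,9],[17,0,9],[22,0,8.5],[26,0,8],[29,0,7],[29,0,7],[29,0,7]], yaw=[0,0,0,0,0,0,0,0])

```text
clock: 7.22
ee_pos: [531.1, -21.7, 29.8]
tcp_rot: [-0.0, 0.76, 0.649, 0.001]
force: [-0.8, 0.2, 0.6]
finger_gap: 21.6
grip_force: 15.0
```

```bash
python3 - <<'E'
from h import *
np.set_printoptions(precision=1,suppress=True)
s,R=tool(); im=r.grab_frame("wrist"); cv2.imwrite("pics/w5.png",im)
print(s["clock"],s["ee_pos"],s["force"],s["moment"],s["grip_force"])
d=np.array([.16,.987]);g=(s["ee_pos"][:2]-[548.2,83.1])@d; print("xp,gz",g,s["ee_pos"][2]+19,"perp h",(s["ee_pos"][2]+19-11)*.9135-(g+120)*.4067)
E
```

```text
7.225 [531.1 -21.7  29.8] [-0.8  0.2  0.6] [ 0.1 -0.1 -0. ] 14.999912828207016
xp,gz -106.19848831579702 48.828633223991524 perp h 28.943381648150908
```

View pics/w5.png

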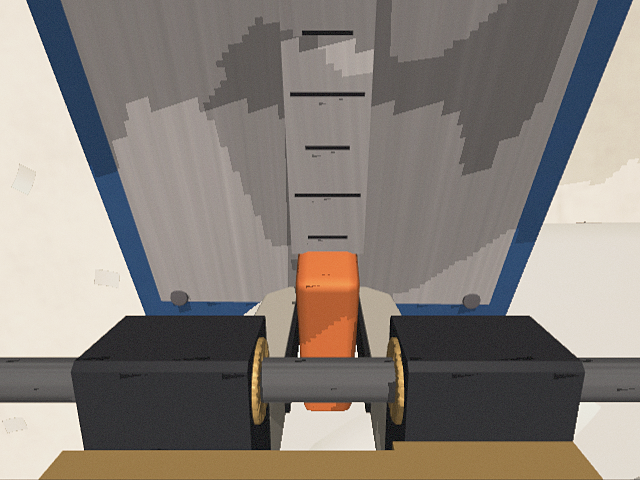

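Call:
drive_tool(gripper=[15,15,15,15,15,15,15], travel=[[3.7,0,-1],[7.4,0,-2.4],[11.2,0,-3.9],[15,0,-5.6],[18.7,0,-7.2],[18.7,0,-7.2],[18.7,0,-7.2]], yaw=[0,0,0,0,0,0,0])

```text
clock: 8.15
ee_pos: [534.0, -3.4, 37.3]
tcp_rot: [-0.0, 0.76, 0.649, 0.0]
force: [-1.1, -1.3, 3.6]
finger_gap: 21.6
grip_force: 15.0
```

Call:
drive_tool(gripper=[15,15,15,15], travel=[[1.8,0,-0.8],[3.6,0,-1.6],[5.5,0,-2.4],[5.5,0,-2.4]], yaw=[0,0,0,0])

```text
clock: 8.65
ee_pos: [534.6, 1.2, 39.3]
tcp_rot: [0.0, 0.761, 0.649, -0.0]
force: [-0.4, -4.1, 2.5]
finger_gap: 21.8
grip_force: 15.0
```

```bash
python3 - <<'E'
from h import *
im=r.grab_frame("wrist"); cv2.imwrite("pics/w6.png",im); print(r.observe()["force"])
E
```

```text
[-1.18398363 -3.53346419  2.77831178]
```

View pics/w6.png

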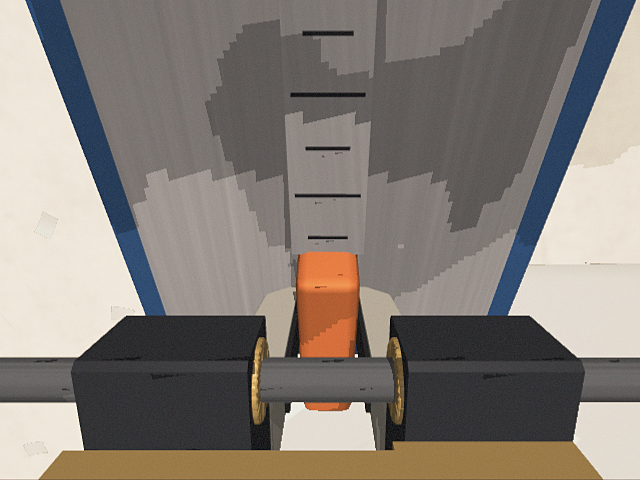

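The gauge hasn't moved in the grip: its marks sit at the same pixels as before. It is still centred between the rims, and the jaw is out of view.

Call:
drive_tool(gripper=[15,15,15,15], travel=[[1.4,0,-0.6],[2.7,0,-1.2],[2.7,0,-1.2],[2.7,0,-1.2]], yaw=[0,0,0,0])

```text
clock: 9.2
ee_pos: [535.1, 4.0, 40.6]
tcp_rot: [0.0, 0.761, 0.649, -0.0]
force: [-1.2, -3.6, 3.5]
finger_gap: 21.8
grip_force: 15.0
```

Force is steady, so this is only sliding friction. I'll continue.

Call:
drive_tool(gripper=[15,15,15,15], travel=[[1.8,0,-0.8],[3.6,0,-1.6],[4.6,0,-2.0],[4.6,0,-2.0]], yaw=[0,0,0,0])

```text
clock: 9.7
ee_pos: [535.8, 8.4, 42.6]
tcp_rot: [0.0, 0.761, 0.649, -0.0]
force: [-0.4, -5.8, 3.4]
finger_gap: 21.8
grip_force: 15.0
```

Call:
drive_tool(gripper=[15,15,15,15], travel=[[1.8,0,-0.8],[3.6,0,-1.6],[4.6,0,-2.0],[4.6,0,-2.0]], yaw=[0,0,0,0])

```text
clock: 10.2
ee_pos: [536.5, 12.8, 44.6]
tcp_rot: [0.0, 0.761, 0.649, -0.0]
force: [-1.5, -4.7, 4.1]
finger_gap: 21.9
grip_force: 15.0
```

```bash
cat > ck.py <<'E'
from h import *
a=cv2.imread("pics/w6.png"); im=r.grab_frame("wrist")
def box(i):
    m=cv2.inRange(cv2.cvtColor(i,cv2.COLOR_BGR2HSV),(5,150,80),(20,255,255)); y,x=np.nonzero(m[:345]); return x.min(),x.max(),y.min()
g=lambda i:cv2.cvtColor(i[25:240,300:352],6).mean(1).astype(int)
row=lambda i:[int(k)+25 for k in np.flatnonzero(cv2.cvtColor(i[25:250,312:340],6).mean(1)<60)]
print(box(a),box(im),row(a),row(im)); s=r.observe(); print(s["clock"],s["ee_pos"],s["force"],s["moment"])
E
python3 ck.py
```

```text
(np.int64(296), np.int64(388), np.int64(252)) (np.int64(296), np.int64(390), np.int64(252)) [31, 32, 33, 34, 93, 94, 95, 96, 147, 148, 149, 194, 195, 196, 237, 238] [31, 32, 33, 34, 35, 93, 94, 95, 96, 147, 148, 149, 195, 196, 237, 238]
10.25 [536.51656198  12.80248911  44.57558379] [-1.48235773 -5.44732561  4.39866323] [-1.10667187  0.08301322 -0.07008689]
```

No slip in the grip. I'll carry on.

Call:
drive_tool(gripper=[15,15,15,15,15], travel=[[1.8,0,-0.8],[3.6,0,-1.6],[5.5,0,-2.4],[5.5,0,-2.4],[5.5,0,-2.4]], yaw=[0,0,0,0,0])

```text
clock: 10.88
ee_pos: [537.4, 18.3, 47.0]
tcp_rot: [0.0, 0.761, 0.649, -0.0]
force: [-0.8, -4.9, 3.6]
finger_gap: 22.1
grip_force: 15.0
```

Call:
drive_tool(gripper=[15,15,15,15,15], travel=[[1.8,0,-0.8],[3.6,0,-1.6],[5.5,0,-2.4],[5.5,0,-2.4],[5.5,0,-2.4]], yaw=[0,0,0,0,0])

```text
clock: 11.5
ee_pos: [538.2, 23.6, 49.4]
tcp_rot: [0.0, 0.761, 0.649, -0.0]
force: [-1.3, -5.0, 4.0]
finger_gap: 21.9
grip_force: 15.0
```

Call:
drive_tool(gripper=[15,15,15,15,15], travel=[[1.8,0,-0.8],[3.6,0,-1.6],[5.5,0,-2.4],[5.5,0,-2.4],[5.5,0,-2.4]], yaw=[0,0,0,0,0])

```text
clock: 12.12
ee_pos: [539.0, 28.9, 51.8]
tcp_rot: [0.0, 0.761, 0.649, -0.0]
force: [-0.9, -5.9, 3.9]
finger_gap: 21.7
grip_force: 15.0
```

```bash
python3 ck.py; python3 - <<'E'
from h import *
cv2.imwrite("pics/w7.png",np.hstack([cv2.resize(r.grab_frame("wrist"),(400,300)),cv2.resize(r.grab_frame("top")[195:345,190:390],(400,300))]))
E
```

```text
(np.int64(296), np.int64(388), np.int64(252)) (np.int64(266), np.int64(358), np.int64(252)) [31, 32, 33, 34, 93, 94, 95, 96, 147, 148, 149, 194, 195, 196, 237, 238] [93, 94, 95, 96, 147, 148, 149, 195, 196, 237, 238]
12.175 [539.04483029  28.90584866  51.82728561] [-0.56322627 -5.16223099  4.43614934] [-1.12607146  0.11261661 -0.0446593 ]
```

View pics/w7.png

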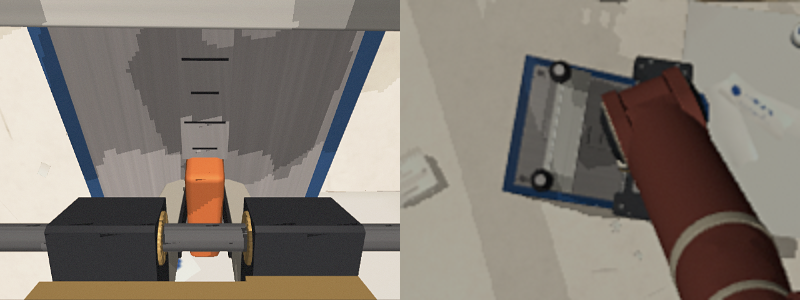

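The wrist view shows the jaw's front edge along the top, at row 28 of the half-size picture, nearly square to the blade marks. The marks are still in place, so there's been no slip.

Call:
drive_tool(gripper=[15,15,15,15,15], travel=[[1.8,0,-0.8],[3.6,0,-1.6],[5.5,0,-2.4],[5.5,0,-2.4],[5.5,0,-2.4]], yaw=[0,0,0,0,0])

```text
clock: 12.9
ee_pos: [539.8, 34.2, 54.2]
tcp_rot: [0.0, 0.761, 0.649, -0.0]
force: [-1.0, -4.8, 3.7]
finger_gap: 21.7
grip_force: 15.0
```

```bash
cat > sq.py <<'E'
from h import *
im=r.grab_frame("wrist"); g=cv2.GaussianBlur(cv2.cvtColor(im,6),(3,3),0).astype(float); cv2.imwrite("pics/sq.png",im)
d=np.diff(g,axis=0)
for lo,hi,cs in((30,100,list(range(120,280))+list(range(380,540))),(137,160,range(312,342)),(185,205,range(302,352))):
    cs=np.array(list(cs)); e=np.array([lo+np.argmin(d[lo:hi,c]) for c in cs]); p=np.polyfit(cs,e,1)
    k=abs(e-np.polyval(p,cs))<np.median(abs(e-np.polyval(p,cs)))*2+1; p=np.polyfit(cs[k],e[k],1); print("edge slope deg",np.degrees(np.arctan(p[0])),"row",np.polyval(p,327),k.mean())
E
python3 sq.py; python3 ck.py
```

```text
edge slope deg 0.666243281133829 row 70.6334283425059 1.0
edge slope deg 2.2713609114222937e-14 row 145.99999999999994 1.0
edge slope deg -0.23936152790084872 row 193.0979111644657 1.0
(np.int64(296), np.int64(388), np.int64(252)) (np.int64(265), np.int64(388), np.int64(252)) [31, 32, 33, 34, 93, 94, 95, 96, 147, 148, 149, 194, 195, 196, 237, 238] [93, 94, 95, 96, 147, 148, 149, 150, 194, 195, 196, 197, 237, 238]
13.0 [539.87279815  34.24358177  54.24385814] [-2.03585651 -5.22694515  4.06897311] [-1.14436482  0.04945889 -0.0590251 ]
```

The jaw edge reads about 0.7° off square to the blade. I'll turn a little while sliding on.

Call:
drive_tool(gripper=[15,15,15,15,15], travel=[[1.4,0,-0.6],[2.7,0,-1.2],[4.1,0,-1.8],[5.5,0,-2.4],[5.5,0,-2.4]], yaw=[0.2,0.4,0.6,0.7,0.7])

```text
clock: 13.62
ee_pos: [540.5, 39.5, 56.6]
tcp_rot: [0.0, 0.765, 0.645, -0.001]
force: [-0.8, -5.8, 4.2]
finger_gap: 21.7
grip_force: 15.0
```

```bash
sed -i 's/(30,100/(60,135/' sq.py; python3 sq.py; python3 ck.py
```

```text
edge slope deg -0.014997109680758026 row 95.99977922772419 0.978125
edge slope deg 2.2713609114222937e-14 row 145.99999999999994 1.0
edge slope deg -0.15682359071707175 row 193.05863145258104 1.0
(np.int64(296), np.int64(388), np.int64(252)) (np.int64(259), np.int64(389), np.int64(252)) [31, 32, 33, 34, 93, 94, 95, 96, 147, 148, 149, 194, 195, 196, 237, 238] [147, 148, 149, 150, 194, 195, 196, 197, 237, 238]
13.725 [540.50205321  39.53897389  56.53922615] [-0.87543485 -6.1129692   4.82954877] [-1.2105213   0.21262605  0.00419382]
```

It reads square now. From here I take smaller steps.

Call:
drive_tool(gripper=[15,15,15,15], travel=[[1.4,0,-0.6],[2.7,0,-1.2],[3.7,0,-1.6],[3.7,0,-1.6]], yaw=[0,0,0,0])

```text
clock: 14.22
ee_pos: [541.1, 43.0, 58.1]
tcp_rot: [0.0, 0.765, 0.644, -0.001]
force: [-0.6, -6.6, 3.9]
finger_gap: 22.0
grip_force: 15.0
```

Call:
drive_tool(gripper=[15,15,15,15], travel=[[1.4,0,-0.6],[2.7,0,-1.2],[3.7,0,-1.6],[3.7,0,-1.6]], yaw=[0,0,0,0])

```text
clock: 14.72
ee_pos: [541.7, 46.5, 59.7]
tcp_rot: [0.0, 0.765, 0.644, -0.001]
force: [-2.1, -6.5, 2.7]
finger_gap: 22.2
grip_force: 15.0
```

Call:
drive_tool(gripper=[15,15,15,15], travel=[[1.4,0,-0.6],[2.7,0,-1.2],[3.7,0,-1.6],[3.7,0,-1.6]], yaw=[0,0,0,0])

```text
clock: 15.22
ee_pos: [542.3, 50.1, 61.3]
tcp_rot: [0.0, 0.765, 0.644, -0.001]
force: [-1.1, -6.8, 4.1]
finger_gap: 22.0
grip_force: 15.0
```

```bash
python3 ck.py;python3 sq.py
```

```text
(np.int64(296), np.int64(388), np.int64(252)) (np.int64(296), np.int64(391), np.int64(252)) [31, 32, 33, 34, 93, 94, 95, 96, 147, 148, 149, 194, 195, 196, 237, 238] [147, 148, 149, 150, 194, 195, 196, 197, 236, 237, 238]
15.275 [542.29180539  50.08827079  61.31176184] [-0.24192303 -7.50018588  5.11444398] [-1.24913049  0.11744843  0.03037346]
edge slope deg 1.9117526184630615 row 90.27661056309971 0.784375
edge slope deg 2.2713609114222937e-14 row 145.99999999999994 1.0
edge slope deg 0.29163506260664646 row 193.08254501800715 1.0
```

Call:
drive_tool(gripper=[15,15,15,15], travel=[[1.4,0,-0.6],[2.7,0,-1.2],[3.7,0,-1.6],[3.7,0,-1.6]], yaw=[0,0,0,0])

```text
clock: 15.82
ee_pos: [542.9, 53.6, 62.9]
tcp_rot: [0.0, 0.765, 0.644, -0.001]
force: [-1.1, -6.5, 3.3]
finger_gap: 22.1
grip_force: 15.0
```

```bash
python3 ck.py; cp pics/sq.png pics/w8.png; python3 sq.py >/dev/null
```

```text
(np.int64(296), np.int64(388), np.int64(252)) (np.int64(296), np.int64(389), np.int64(252)) [31, 32, 33, 34, 93, 94, 95, 96, 147, 148, 149, 194, 195, 196, 237, 238] [195, 196, 197, 237, 238]
15.875 [542.92640534  53.59827557  62.93262443] [-1.55230882 -6.27437956  4.23766395] [-1.34378938  0.15546503 -0.02293269]
```

View pics/sq.png

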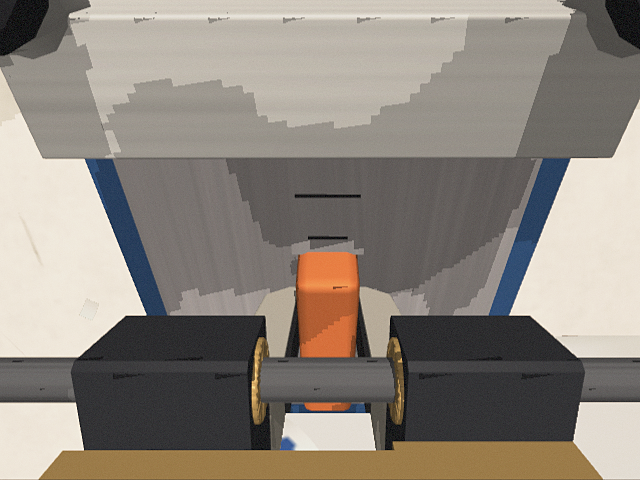

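The jaw edge is horizontal at row 157, the blade is square and centred, and the marks haven't shifted. That used up my picture views (one over), so I'll go by numbers from here.

Call:
drive_tool(gripper=[15,15,15,15], travel=[[1,0,-0.4],[2,0,-0.9],[2.7,0,-1.2],[2.7,0,-1.2]], yaw=[0,0,0,0])

```text
clock: 16.42
ee_pos: [543.4, 56.2, 64.1]
tcp_rot: [0.0, 0.765, 0.644, -0.001]
force: [-1.5, -6.5, 4.4]
finger_gap: 21.8
grip_force: 15.0
```

Call:
drive_tool(gripper=[15,15,15,15], travel=[[0.9,0,-0.4],[1.8,0,-0.8],[2.7,0,-1.2],[2.7,0,-1.2]], yaw=[0,0,0,0])

```text
clock: 16.92
ee_pos: [543.8, 58.9, 65.3]
tcp_rot: [0.0, 0.765, 0.644, -0.001]
force: [-0.1, -6.6, 4.7]
finger_gap: 22.0
grip_force: 15.0
```

```bash
python3 ck.py
```

```text
(np.int64(296), np.int64(388), np.int64(252)) (np.int64(296), np.int64(359), np.int64(252)) [31, 32, 33, 34, 93, 94, 95, 96, 147, 148, 149, 194, 195, 196, 237, 238] [195, 196, 197, 237, 238]
16.975 [543.786005    58.90119947  65.29408269] [-0.65188672 -5.6850788   3.86449736] [-1.41687897  0.14678947 -0.02213602]
```

Call:
drive_tool(gripper=[15,15,15,15], travel=[[0.9,0,-0.4],[1.8,0,-0.8],[1.8,0,-0.8],[1.8,0,-0.8]], yaw=[0,0,0,0])

```text
clock: 17.48
ee_pos: [544.1, 60.6, 66.1]
tcp_rot: [0.0, 0.765, 0.644, -0.001]
force: [-1.5, -6.6, 3.8]
finger_gap: 21.6
grip_force: 15.0
```

Call:
drive_tool(gripper=[15,15,15,15], travel=[[0.9,0,-0.4],[1.8,0,-0.8],[1.8,0,-0.8],[1.8,0,-0.8]], yaw=[0,0,0,0])

```text
clock: 17.98
ee_pos: [544.1, 61.3, 66.4]
tcp_rot: [0.001, 0.765, 0.644, -0.002]
force: [-0.9, -6.8, 2.2]
finger_gap: 22.0
grip_force: 15.0
```

```bash
python3 ck.py; python3 - <<'E'
from h import *
im=r.grab_frame("wrist"); g=cv2.GaussianBlur(cv2.cvtColor(im,6),(3,3),0).astype(float)
for c in (180,230,270,305,327,350,390,430): 
    d=np.diff(g[130:250,c]); k=np.argsort(d)[:3]; print(c,[(int(a)+130,int(d[a])) for a in k])
E
```

```text
(np.int64(296), np.int64(388), np.int64(252)) (np.int64(296), np.int64(389), np.int64(253)) [31, 32, 33, 34, 93, 94, 95, 96, 147, 148, 149, 194, 195, 196, 237, 238] [32, 33, 34, 195, 196, 197, 237, 238, 239]
18.025 [544.07745654  61.31659121  66.38176045] [-2.10359017 -8.35997198  1.41475976] [-1.64971725  0.0910051  -0.00218139]
180 [(185, -20), (186, -15), (184, -7)]
230 [(185, -19), (186, -10), (184, -9)]
270 [(185, -22), (186, -20), (184, -8)]
305 [(194, -31), (193, -30), (185, -23)]
327 [(236, -34), (194, -32), (193, -29)]
350 [(194, -34), (193, -30), (185, -25)]
390 [(185, -24), (186, -16), (184, -13)]
430 [(185, -24), (184, -15), (186, -15)]
```

```bash
python3 - <<'E'
from h import *
s,R=tool(); print(np.round(s["joint_positions"],3),np.round(s["joint_torque"],1),s["force"],R[:,2],s["ee_pos"])
E
```

```text
[ 1.000e-03  6.680e-01 -2.400e-01  1.874e+00  2.570e-01  6.320e-01
 -5.700e-01] [ -4.2 -40.7  -6.2 -11.2  -1.2  -1.1   0. ] [-1.64159281 -7.6937165   2.90956308] [-0.00232505 -0.00354126 -0.99999103] [544.03738612  61.30961241  66.36753124]
```

Call:
drive_tool(gripper=[15,15,15], travel=[[0.9,0,-0.4],[0.9,0,-0.4],[0.9,0,-0.4]], yaw=[0,0,0])

```text
clock: 18.45
ee_pos: [544.0, 61.6, 66.5]
tcp_rot: [0.001, 0.765, 0.644, -0.003]
force: [-0.5, -9.2, 0.9]
finger_gap: 21.6
grip_force: 15.0
```

```bash
python3 ck.py
```

```text
(np.int64(296), np.int64(388), np.int64(252)) (np.int64(264), np.int64(389), np.int64(253)) [31, 32, 33, 34, 93, 94, 95, 96, 147, 148, 149, 194, 195, 196, 237, 238] [32, 33, 34, 35, 195, 196, 197, 237, 238, 239]
18.5 [544.01155788  61.60773319  66.49152092] [-0.42172152 -9.19950301  1.31154897] [-1.80764831  0.00829732  0.00468368]
```

Force is rising now and the tool is lagging its command, so the jaw is dragging. One more gentle push will snug it.

Call:
drive_tool(gripper=[15,15,15,15], travel=[[0.7,0,-0.3],[1.4,0,-0.6],[1.8,0,-0.8],[1.8,0,-0.8]], yaw=[0,0,0,0])

```text
clock: 19.0
ee_pos: [543.8, 62.0, 66.7]
tcp_rot: [0.001, 0.765, 0.644, -0.004]
force: [-0.2, -10.6, -2.4]
finger_gap: 21.7
grip_force: 15.0
```

```bash
python3 ck.py
```

```text
(np.int64(296), np.int64(388), np.int64(252)) (np.int64(296), np.int64(359), np.int64(253)) [31, 32, 33, 34, 93, 94, 95, 96, 147, 148, 149, 194, 195, 196, 237, 238] [32, 33, 34, 35, 195, 196, 197, 237, 238, 239]
19.05 [543.87811776  61.97771507  66.67113164] [  0.19593817 -10.26238625  -1.8796792 ] [-2.15637632 -0.09381701 -0.01203182]
```

Call:
drive_tool(gripper=[50,50,50,50,50,50,50,50], travel=[[0,0,0],[0,0,0],[0,0,0],[0,0,0],[-3,0,-10],[-10,0,-35],[-30,0,-70],[-60,0,-110]], yaw=[0,0,0,0,0,0,0,0])

```text
clock: 20.05
ee_pos: [535.0, 7.7, 179.6]
tcp_rot: [-0.0, 0.764, 0.645, 0.0]
force: [0.5, 0.4, -0.3]
finger_gap: 50.2
grip_force: 0.0
```

```bash
python3 - <<'E'
from h import *
np.set_printoptions(precision=1,suppress=True)
r.grab_frame("wrist"); s,R=tool(); print(s["clock"],s["ee_pos"],s["force"],s["finger_gap"])
for i in range(3):
    s,R=tool(); C=cam("wrist"); im=r.grab_frame("wrist")
    m=cv2.inRange(cv2.cvtColor(im,cv2.COLOR_BGR2HSV),(5,150,80),(20,255,255)); c=max(cv2.findContours(m,0,2)[0],key=cv2.contourArea)
    b=cv2.boxPoints(cv2.minAreaRect(c)); print(s["ee_pos"],b.ravel())
cv2.imwrite("pics/end.png",im)
# predicted handle top corners if flat, tip n mm under jaw
a=np.radians(24);th=np.radians(80.3);d=np.array([np.cos(th),np.sin(th)]);l=np.array([-d[1],d[0]])
for n in(85,88,91):
  P=[]
  for u,v in((-15,-11),(-15,11),(-95,-11),(-95,11)):
    sl=175+n-95+u; x=-120+sl*np.cos(a)-34*np.sin(a); z=11+sl*np.sin(a)+34*np.cos(a); w=np.array([548.2,83.1])+x*d+v*l; P.append([*w,z])
  print(n,proj("wrist",P,C).ravel())
E
```

```text
20.1 [537.6   1.5 184.7] [ 1.4 -2.2  1.6] 50.21228340200707
[537.6   1.5 184.7] [300. 102. 337. 102. 337. 224. 300. 224.]
[537.8   3.2 182.8] [300. 105. 337. 105. 337. 227. 300. 227.]
[536.5   5.5 180.6] [304. 231. 304. 108. 341. 108. 341. 231.]
85 [341.3 116.8 301.7 116.9 339.1 232.6 306.4 232.8]
88 [341.4 111.5 301.4 111.6 339.2 229.  306.3 229.2]
91 [341.5 106.1 301.2 106.2 339.3 225.4 306.1 225.5]
```

Call:
drive_tool(gripper=[50,50,50,50], travel=[[0,0,-20],[0,0,-20],[0,0,-20],[0,0,-20]], yaw=[0,0,0,0])

```text
clock: 20.75
ee_pos: [534.5, 7.8, 196.9]
tcp_rot: [-0.001, 0.764, 0.645, -0.001]
force: [1.1, -1.1, 0.2]
finger_gap: 50.0
grip_force: 0.0
```

```bash
python3 - <<'E'
from h import *
np.set_printoptions(precision=1,suppress=True)
a=np.radians(24);th=np.radians(80.3);d=np.array([np.cos(th),np.sin(th)]);l=np.array([-d[1],d[0]])
for i in range(3):
    C=cam("wrist"); im=r.grab_frame("wrist")
    m=cv2.inRange(cv2.cvtColor(im,cv2.COLOR_BGR2HSV),(5,150,80),(20,255,255)); c=max(cv2.findContours(m,0,2)[0],key=cv2.contourArea)
    print(cv2.boundingRect(c),cv2.minAreaRect(c)[2])
P=[]
for u,v in((-15,-11),(-15,11),(-95,-11),(-95,11)):
    sl=168+u; x=-120+sl*np.cos(a)-34*np.sin(a); z=11+sl*np.sin(a)+34*np.cos(a); P.append([*(np.array([548.2,83.1])+x*d+v*l),z])
print(proj("wrist",P,C).ravel()); s=r.observe(); print(s["clock"],s["force"],s["ee_pos"])
E
```

```text
(311, 113, 35, 116) 0.0
(310, 113, 36, 116) 90.0
(310, 113, 36, 116) 90.0
[345.7 116.4 308.4 116.4 342.7 226.6 311.6 226.5]
20.9 [ 0.3 -0.8  0.8] [534.9   7.5 197.5]
```

The gauge is still and lying flat. The picture matches the flat model, and the arm is clear of everything.

```bash
python3 -c "
from plant import r
print(r.sign_off())"
```

```text
the job is handed in; nothing more can be done
None
```

The gauge is flat on the press bed, square to the jaw and snug under it with about 88 mm of blade in, which puts the gap near 14 mm; the arm is clear and the job was handed in at about 21 s, though I viewed 11 pictures against the limit of 10.

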